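# Load a slide magazine into its carrying caddy and bolt it in

### The arm

A 6-joint arm with a two-finger parallel gripper is mounted at the origin on the work surface. World frame = base frame: x ahead of the robot, y to its left, z up, the work surface at z = 0. Lengths are in m, angles in rad, forces in N, time in s.
With the tool pointing down it reaches from about 0.275 to 0.875 m from the base axis. Payload 12.5 kg.
Tool frame: the origin (TCP) lies at the very end of the fingers, on their centre line; the grasp point (between the pads) lies 19 mm behind it; z points along the fingers, y is the line along which they close (so a half turn about z gives the same grasp; the last joint's range is limited). The gripper opens to 85 mm and grips with 20 to 120 N. Pads are 22 mm wide; open, the fingers measure 114 mm over their backs; the gripper's body (76 mm by 85 mm) begins 54 mm behind the grasp point. The pads swing forward as they close: fully open they stand 13 mm farther back than shut.
Start: joints at [1.156, 0.351, 1.652, -0, 1.139, -0.085], TCP at [0.178, 0.52, 0.231] pointing down, gripper open.
Joint ranges: [-2.75, 2.75], [-0.79, 2.1], [0.01, 2.65], [-1.57, 4.71], [0.07, 3.14], [-2.87, 2.87]. Speed limits (rad/s): [2.22, 2.22, 2.79, 3.14, 3.14, 3.14].

### API

Orientations are given as a 3x3 rotation matrix whose columns are the frame's x, y, z axes.
In Python, from bench import manip gives the robot as it stands. Calls block until the motion is done:
- manip.move_ptp(position, orientation): joint-space move of the TCP to a pose.
- manip.move_l(position, attitude=None, max_speed=0.15): straight line of the TCP; attitude=None keeps the orientation; max_speed is the mean speed in m/s.
- manip.move_j(angles): joint-space move.
- manip.set_gripper(opening, effort=None): opening from 0.0 (shut) to 1.0 (fully open); effort is the grip in N (None keeps the last); returns when the fingers have stopped.
- manip.dwell(seconds).
- manip.inverse_kinematics(position, orientation): joint angles nearest the present ones, or None.
- manip.grab_frame(name): name is "scene" or "top"; returns (picture, depth): 384x512x3 uint8, red, green, blue; 384x512 float32, m along the optical axis (not along the pixel's ray), 0 where there is no reading.
- manip.get_calibration(name): a dict with "camera_matrix" (3x3 intrinsics, pixels), "R" (3x3) and "t" (3): a world point X has camera coordinates R X + t. Camera axes: x right, y down, z forward; pixel columns grow to the right and rows downward; lengths in m; the calibration is good to about 2 mm. A picture is of the moment at which its call begins. get_calibration takes no time and is no camera call.
A pose or a line that the arm cannot do raises manip.Unreachable and nothing moves.
- manip.sign_off(): hands the job in; it is judged then, once.
Trained networks look in the newest picture that a camera, given by its name, has taken for a name from the list of things; names that differ only in an ending like _2 or _b are one class to them, and where a whole thing is asked for, a point or a joint stands for the part that bears it (a point fixed in the world has none). Each returns a list of dicts, best first, with "confidence" (0 to 1); they miss things now and then, are a little off and sometimes report something else, mostly with a low value. They report only what shows in the picture. A call takes as long as a camera call. They do not tell look-alikes from the thing itself.
- manip.look_for(camera, name): "at" ([x, y, z] in m, in world coordinates, good to about 4 mm: the middle of the surface that is visible of it).
Readings, each from a call of its own:
- manip.current_time(): time.
- manip.current_qpos(): joint angles.
- manip.current_joint_vel(): joint speeds.
- manip.current_joint_torque(): joint torques, N m.
- manip.current_ee_pos(): TCP position.
- manip.current_tcp_rot(): TCP orientation.
- manip.current_force(): force on the tool from outside, world axes, zero at the start.
- manip.current_ft_torque(): the same for the moment, N m.
- manip.current_grip_width(): opening from 0.0 (shut) to 1.0 (fully open).
- manip.current_grip_force(): force on a finger pad.
Only numpy, scipy, OpenCV 4.12 (cv2) and the standard library are available. Lean on these libraries where they do the work, as an engineer would, in place of code of your own. Each camera call takes 0.05 s, during which the arm holds its last target. There are 200 camera calls.

### The job

The slide magazine is lying on its back on the bench: stand it up and load it into the empty bay of the metal caddy, lug up and open side against the caddy's handle plate, then push the bolt of that bay across until its tip is fully home in the keeper. Never let the magazine's open side point downward, or the slides will fall out, and leave the other things on the bench where they are.

Things in the scene. Friction and masses are not known exactly. Their poses are not given: they have to be found in the camera images.
- mag_lug (a point): Centre of the lifting lug on the slide magazine's top, where it is grasped: solid grey block 44 mm along x, 14 mm thick (y), 30 mm wide (z). Axes of the magazine: +x from foot to lug (up when it stands), +y across its thickness, +z from closed spine to open front. Lug centre is 54 mm above the bench as it lies on its spine at the start (+x level, +z up), 122 mm when it stands on its foot.
- mag_center (a point): Centre of the magazine's box without lug, same axes: grey plastic, 100 mm (x) by 36 mm (y) by 80 mm (z), 0.2 to 0.34 kg in all. White label ends of the glass slides show in its open +z face. From here the lug centre is +72 mm in x, +14 mm in z; the foot's underside is at x = -50 mm (its last 6 mm is 3 mm slimmer in y, 2 mm in z on each side). Stable lying and standing.
- bay (a point): Centre of the empty bay's floor, 6 mm above the bench; axes: +z up, +x the way the bolt is shot, -y to the handle plate. Bay 42 mm wide (x); y from -44 (plate) to +44 mm (a 16 mm high lip). Loaded magazine: its +x up, its +z along the bay's -y, box centre over this point, lug over y = -14 mm, top cap 100 mm above the floor. Turned round, the lug would block the bolt.
- bay_guides (a point): Point between the mouths of the bay's two low side guides (62 mm above the floor, flared outward at the top), at y = -8 mm of the bay; axes as the bay's. The guides span bay y -26 to +10 mm; from +10 to +44 mm the sides are posts 100 mm above the floor, 3 mm sheet, with the bolt shelf behind (-x) and the keeper ahead (+x). Over the guides there is free room beside the lug.
- handle_bar (a point): Middle of the caddy's black grip bar, 130 mm long along x, 14 mm thick, 157 mm above the bench, top edge of the handle plate between the two bays. Caddy: bare sheet metal, does not move when pushed, base 230 (x) by 200 mm (y). The bay on this bar's -y side is already taken: a like magazine, behind its own closed bolt, cannot be moved. The bay on its +y side is the empty one. Axes as the bay's.
- bolt_knob (a point): Centre of the knob of the empty bay's bolt; moves with it, axes as the bay's. Upright steel cylinder 16 mm in diameter, 25 mm tall, at the rear of a 10 mm round rod whose axis is 22.5 mm below this point. The shelf is 30 mm below. Behind the withdrawn knob (-x) stands only a low end stop (10 to 13 mm back, top 18 mm below this point). Ahead it is free up to a strap that it meets when home.
- keeper (a point): Mouth of the same bolt's keeper, a steel staple 16 mm deep along +x from here, on the bolt's axis, 116 mm above the bench; axes as the bay's. The bolt runs at y = +27 mm of the bay, 5 mm above the top cap of a loaded magazine and beside its lug.
- bolt (a joint): Travel of that bolt in m: 0 fully withdrawn (tip 51 mm short of the keeper's mouth), 0.051 tip at the mouth, 0.064 fully home against its stop (tip 13 mm inside). Slides with about 2 N of friction, stays where it is left, no spring.
- slide_box: Bystander: closed white slide box 100 by 85 by 34 mm with a paper label, lying flat; origin at the centre of its underside.
- oil_bottle: Bystander: small amber bottle, 32 mm in diameter, 62 mm tall; origin under its base.
- specimen_pot: Bystander: clear pot with a white cap, 48 mm in diameter, 62 mm tall; origin under its base.
- petri_dish: Bystander: glass dish 90 mm in diameter, 15 mm tall; origin under its base.
- coverslip_box: Bystander: small white box with a clear lid, 56 by 56 by 28 mm; origin under its base.
- forceps: Bystander: steel forceps lying flat, 122 mm long, 10 mm high; origin under the middle.
- marker: Bystander: white pen with a black cap, lying, 130 mm long, 15 mm thick; origin under the middle.
There are look-alikes about, which are no part of the job. What is shaped like the part that bears mag_lug but red is not meant.

How it is judged:
By the outcome, as a careful person would: the job done as asked, in the order asked, and still so for the second after the job is handed in, with the robot touching nothing.
It also fails if it takes over 59 s, if anything falls off the work surface, if the arm or the gripper's body presses on something with over 40 N, if the wrist force passes 120 N, or if a joint passes its speed limit or range.

## Working session

There is one attempt and no reset: what is moved stays moved. The work goes in short steps, each a Python script; the robot and the scene stay as the last script left them, time stands still between calls to the robot, and variables do not carry over. Pictures are saved under pics/ and viewed, at most 10 in all, crops included, and the job is handed in when it is done.

```bash
mkdir -p pics; python3 - <<'E'
from bench import manip
import cv2,numpy as np
for n in("scene","top"):
    p,d=manip.grab_frame(n); cv2.imwrite(f"pics/{n}0.png",p[:,:,::-1]); np.savez(f"{n}0.npz",p=p,d=d)
    c=manip.get_calibration(n);print(n,np.round(c["camera_matrix"],1).tolist(),np.round(c["R"],3).tolist(),np.round(c["t"],3))
    for k in("mag_lug","mag_center","handle_bar","bolt_knob","keeper","bay","bay_guides"):
        try: print(k,[(np.round(r["at"],3).tolist(),round(r["confidence"],2)) for r in manip.look_for(n,k)])
        except Exception as e: print(k,e)
print(manip.current_time())
E
```

```text
scene [[385.8, 0.0, 256.5], [0.0, 385.8, 192.2], [0.0, 0.0, 1.0]] [[0.35, 0.937, 0.008], [0.776, -0.286, -0.563], [-0.525, 0.203, -0.827]] [-0.248 -0.289  1.489]
mag_lug [([0.692, 0.474, 0.068], 0.73), ([0.59, 0.283, 0.069], 0.59), ([0.601, 0.054, 0.076], 0.57), ([0.218, 0.254, 0.069], 0.57)]
mag_center [([0.69, 0.478, 0.062], 0.81), ([0.588, 0.285, 0.071], 0.72), ([0.222, 0.253, 0.064], 0.68), ([0.602, 0.053, 0.071], 0.64)]
handle_bar [([0.612, -0.157, 0.033], 0.65)]
bolt_knob [([0.523, -0.081, 0.12], 0.58), ([0.614, -0.156, 0.033], 0.56)]
keeper [([0.614, -0.155, 0.031], 0.75)]
bay [([0.613, -0.152, 0.034], 0.88)]
bay_guides [([0.612, -0.155, 0.033], 0.66)]
top [[487.7, 0.0, 252.3], [0.0, 487.7, 191.1], [0.0, 0.0, 1.0]] [[0.011, -1.0, 0.003], [-0.994, -0.011, -0.112], [0.112, -0.001, -0.994]] [0.08  0.492 1.325]
mag_lug [([0.676, 0.477, 0.069], 0.96), ([0.571, 0.29, 0.074], 0.91), ([0.584, 0.06, 0.074], 0.88), ([0.205, 0.254, 0.069], 0.64)]
mag_center [([0.585, 0.06, 0.072], 0.87), ([0.576, 0.29, 0.067], 0.82), ([0.678, 0.476, 0.071], 0.72), ([0.206, 0.26, 0.067], 0.56)]
handle_bar [([0.568, -0.154, 0.029], 0.82)]
bolt_knob [([0.528, -0.077, 0.118], 0.44)]
keeper [([0.57, -0.153, 0.027], 0.68)]
bay [([0.572, -0.153, 0.023], 0.9)]
bay_guides [([0.568, -0.153, 0.022], 0.77)]
0.8
```

View pics/scene0.png

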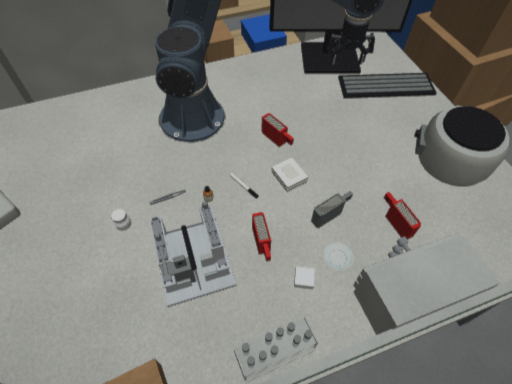

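View pics/top0.png

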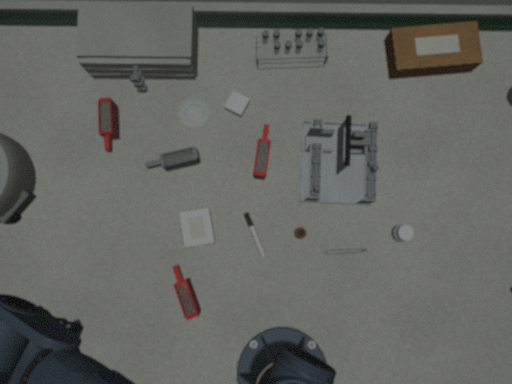

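```bash
python3 - <<'E'
import cv2,numpy as np
t=cv2.imread("pics/top0.png");s=cv2.imread("pics/scene0.png")
a=cv2.resize(t[110:215,290:390],(400,420),interpolation=3)
b=cv2.resize(s[195:305,145:240],(400,463),interpolation=3)[:420]
cv2.imwrite("pics/caddy.png",np.hstack([a,b]))
a=cv2.resize(t[135:185,135:215],(400,250),interpolation=3)
b=cv2.resize(s[180:235,300:380],(400,275),interpolation=3)[:250]
cv2.imwrite("pics/mag.png",np.hstack([a,b]))
E
```

```text
(no output)
```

View pics/caddy.png

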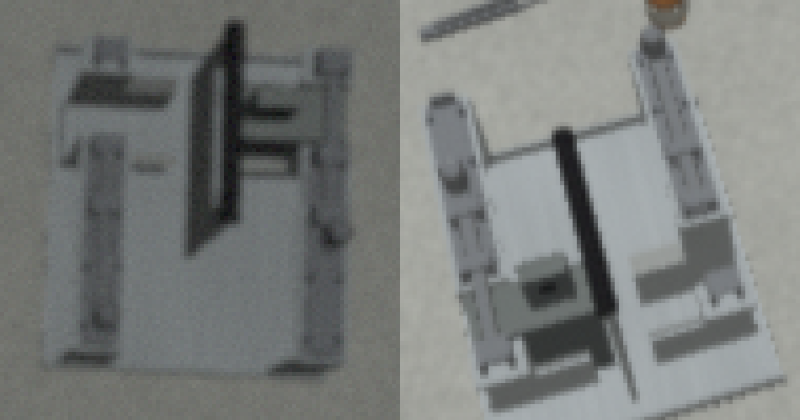

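View pics/mag.png

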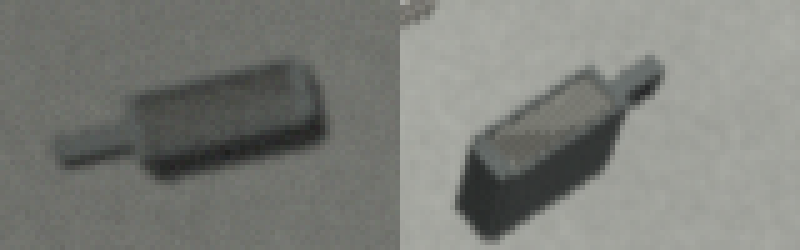

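The magazine meant is the grey one at top (175,159) / scene (330,208). It lies open side up with its lug toward image left (+y). The like-shaped ones at top (106,124), (262,152) and (186,292) are red, so they are not meant. The caddy is at top (340,160). Its +y (left) bay is empty, and that bay's bolt knob is at the near end of the left shelf, around (314,190). Next I measure with depth.

```bash
cat > h.py <<'E'
from bench import manip
import cv2,numpy as np
def cloud(n,p=None,d=None):
    if d is None: p,d=manip.grab_frame(n)
    c=manip.get_calibration(n);K=c["camera_matrix"];v,u=np.mgrid[:384,:512]
    C=np.stack([(u-K[0,2])/K[0,0]*d,(v-K[1,2])/K[1,1]*d,d],-1)
    return (C-c["t"])@c["R"],p,d
def box(X,lo,hi,d):
    return (d>0)&np.all((X>lo)&(X<hi),-1)
E
python3 - <<'E'
from h import *
for n in("scene","top"):
    f=np.load(n+"0.npz");X,p,d=cloud(n,f["p"],f["d"])
    def show(k,m):
        P=X[m]
        if len(P)<3: print(k,len(P));return
        r=cv2.minAreaRect((P[:,:2]*1000).astype(np.float32))
        print(n,k,len(P),"med",np.round(np.median(P,0),4),"rect",np.round(r[0],1),np.round(r[1],1),round(r[2],1),"min/max",np.round(P.min(0),3),np.round(P.max(0),3))
    b=box(X,[.35,-.3,-.01],[.75,-.02,.2],d)
    z=X[...,2];dark=p.max(-1)<70
    show("bench",box(X,[.4,.1,-.02],[.5,.2,.02],d))
    show("base",b&(z>.002)&(z<.012)&(p.max(-1)>90))
    show("bar",b&(z>.145)&dark)
    show("shelfL",box(X,[.35,-.12,.09],[.75,-.04,.2],d))
    show("shelfR",box(X,[.35,-.3,.09],[.75,-.2,.2],d))
    show("knob",box(X,[.4,-.12,.135],[.75,-.04,.2],d))
    mg=box(X,[.5,.2,.01],[.65,.42,.2],d)
    show("mag top",mg&(z>.06)); show("mag all",mg)
    show("lug",mg&(z>.06)&(X[...,1]>.315+.03))
    if n=="top":
        for lo in np.arange(.44,.68,.008):
            m=box(X,[lo,-.13,.02],[lo+.008,-.04,.2],d); Q=X[m]
            if len(Q): print(round(lo,3),len(Q),"zmax %.3f med %.3f y %.3f..%.3f"%(Q[:,2].max(),np.median(Q[:,2]),Q[:,1].min(),Q[:,1].max()))
print([ (r["at"],r["confidence"]) for r in manip.look_for("top","bolt_knob")])
E
```

```text
scene bench 754 med [ 4.504e-01  1.508e-01 -3.000e-04] rect [449.9 150. ] [99.7 99.8] 0.1 min/max [ 0.4    0.1   -0.009] [0.5   0.2   0.018]
scene base 3000 med [ 0.58   -0.1472  0.0051] rect [ 550.4 -160.1] [279.6 398.1] 89.8 min/max [ 0.351 -0.3    0.002] [ 0.75  -0.02   0.012]
scene bar 216 med [ 0.6223 -0.1557  0.1624] rect [ 613.5 -173.7] [ 48.6 129.6] 87.4 min/max [ 0.549 -0.199  0.145] [ 0.679 -0.147  0.168]
scene shelfL 715 med [ 0.5707 -0.0821  0.1085] rect [576.7 -81.3] [ 34.  211.2] 87.8 min/max [ 0.471 -0.102  0.09 ] [ 0.683 -0.06   0.153]
scene shelfR 948 med [ 0.5883 -0.2246  0.1081] rect [ 571.4 -221. ] [ 46.6 210.1] 87.9 min/max [ 0.466 -0.248  0.09 ] [ 0.676 -0.2    0.154]
scene knob 36 med [ 0.4945 -0.0783  0.1483] rect [492.8 -78.8] [13.3 12.4] 36.9 min/max [ 0.486 -0.086  0.135] [ 0.499 -0.07   0.153]
scene mag top 466 med [0.5823 0.2885 0.0757] rect [576.5 304.1] [ 37.8 144.7] 14.4 min/max [0.553 0.232 0.06 ] [0.609 0.375 0.085]
scene mag all 709 med [0.5887 0.2827 0.0708] rect [576.6 304.6] [ 38.1 145.5] 14.0 min/max [0.553 0.231 0.01 ] [0.61  0.377 0.085]
scene
[... 1954 characters left out ...]
.098..-0.064
0.568 34 zmax 0.125 med 0.108 y -0.098..-0.065
0.576 40 zmax 0.123 med 0.109 y -0.097..-0.066
0.584 39 zmax 0.122 med 0.108 y -0.097..-0.065
0.592 50 zmax 0.125 med 0.110 y -0.129..-0.065
0.6 65 zmax 0.131 med 0.107 y -0.129..-0.065
0.608 15 zmax 0.109 med 0.061 y -0.109..-0.066
0.616 1 zmax 0.020 med 0.020 y -0.065..-0.065
0.624 2 zmax 0.023 med 0.023 y -0.064..-0.064
0.632 1 zmax 0.022 med 0.022 y -0.065..-0.065
0.64 2 zmax 0.024 med 0.022 y -0.065..-0.064
0.648 163 zmax 0.119 med 0.057 y -0.130..-0.067
0.656 75 zmax 0.127 med 0.105 y -0.128..-0.068
0.664 38 zmax 0.130 med 0.122 y -0.101..-0.068
0.672 15 zmax 0.109 med 0.105 y -0.101..-0.068
[([0.5276, -0.0771, 0.1181], 0.44)]
```

```bash
cat >> h.py <<'E'
from scipy.spatial.transform import Rotation as Ro
rd=np.radians
LUG=np.array([.5627,.3537,.054]); Y=rd(13.3); PSI=rd(-2.1)
def toolR(yaw,el,sgn,theta):
    """tool held on the lug: yaw of magazine, el=0 lying..pi/2 standing, theta tilt from -z toward -x of the magazine"""
    M=Ro.from_euler('z',yaw)*Ro.from_matrix(np.array([[0,-1,0],[1,0,0],[0,0,1.]]))  # x->fwd(+y) y->-x
    M=(M*Ro.from_euler('y',-el)).as_matrix()
    z=-np.cos(theta)*M[:,2]-np.sin(theta)*M[:,0]; y=sgn*M[:,1]
    return np.column_stack([np.cross(y,z),y,z])
def tcp(g,R,e=.019): return np.asarray(g)+R[:,2]*e
E
python3 - <<'E'
from h import *
ik=manip.inverse_kinematics
for th in(30,45,60):
  for s in(1,-1):
    out=[]
    for g,yaw,el in[(LUG,Y,0),(LUG+[0,0,.15],Y,0),([.55,.32,.20],PSI,np.pi/4),([.55,.32,.20],PSI,np.pi/2),([.55,.32,.122],PSI,np.pi/2),([.48,.2,.122],PSI,np.pi/2)]:
        R=toolR(yaw,el,s,rd(th)); q=ik(tcp(g,R),R); out.append(None if q is None else np.round(q,2).tolist())
    print(th,s,*out,sep="\n  ")
for s in(1,-1):
    for g in([.55,.32,.122],[.63,-.12,.128],[.63,-.12,.28]):
        R=toolR(PSI,np.pi/2,s,rd(90)); q=ik(tcp(g,R),R); print(s,R[:,2].round(2),None if q is None else np.round(q,2))
E
```

```text
30
  1
  [0.66, 0.91, 1.3, -0.51, 1.22, -2.47]
  [0.66, 0.73, 1.24, -0.48, 1.43, -2.58]
  None
  [0.11, 0.59, 1.77, 1.28, 1.11, 2.46]
  [0.11, 0.73, 1.78, 1.35, 1.07, 2.3]
  [-0.13, 0.65, 1.99, 1.23, 1.16, 2.13]
30
  -1
  [0.66, 0.91, 1.3, -0.51, 1.22, 0.67]
  [0.66, 0.73, 1.24, -0.48, 1.43, 0.56]
  [0.36, 0.51, 1.56, 0.29, 0.99, 0.25]
  [0.11, 0.59, 1.77, 1.28, 1.11, -0.68]
  [0.11, 0.73, 1.78, 1.35, 1.07, -0.84]
  [-0.13, 0.65, 1.99, 1.23, 1.16, -1.02]
45
  1
  [0.72, 1.0, 1.21, -0.68, 1.42, -2.37]
  [0.72, 0.81, 1.17, -0.67, 1.59, -2.51]
  [0.45, 0.56, 1.46, 0.0, 1.12, -2.65]
  [0.18, 0.53, 1.72, 0.99, 0.97, 2.74]
  [0.18, 0.65, 1.75, 1.08, 0.9, 2.58]
  [-0.04, 0.54, 1.98, 1.04, 0.96, 2.36]
45
  -1
  [0.72, 1.0, 1.21, -0.68, 1.42, 0.77]
  [0.72, 0.81, 1.17, -0.67, 1.59, 0.63]
  [0.45, 0.56, 1.46, 0.0, 1.12, 0.49]
  [0.18, 0.53, 1.72, 0.99, 0.97, -0.4]
  [0.18, 0.65, 1.75, 1.08, 0.9, -0.57]
  [-0.04, 0.54, 1.98, 1.04, 0.96, -0.78]
60
  1
  [0.77, 1.11, 1.11, -0.84, 1.62, -2.32]
  [0.77, 0.91, 1.12, -0.86, 1.75, -2.47]
  [0.54, 0.63, 1.36, -0.23, 1.3, -2.49]
  None
  None
  [0.06, 0.48, 1.95, 0.75, 0.81, 2.69]
60
  -1
  [0.77, 1.11, 1.11, -0.84, 1.62, 0.82]
  [0.77, 0.91, 1.12, -0.86, 1.75, 0.67]
  [0.54, 0.63, 1.36, -0.23, 1.3, 0.65]
  [0.27, 0.5, 1.65, 0.64, 0.93, -0.07]
  [0.27, 0.61, 1.69, 0.72, 0.81, -0.2]
  [0.06, 0.48, 1.95, 0.75, 0.81, -0.46]
1 [-0. -0. -1.] [ 0.45  0.65  1.52 -0.    0.98 -2.65]
1 [-0. -0. -1.] None
1 [-0. -0. -1.] None
-1 [-0. -0. -1.] [ 0.45  0.65  1.52 -0.    0.98  0.49]
-1 [-0. -0. -1.] [-0.26  0.65  1.5  -0.    0.99 -0.22]
-1 [-0. -0. -1.] [-0.26  0.49  1.36 -0.    1.29 -0.22]
```

```bash
python3 - <<'E'
from h import *
R=toolR(Y,0,-1,rd(45)); mx=np.array([-np.sin(Y),np.cos(Y),0])
g=LUG+.004*mx+np.array([0,0,.002])
manip.set_gripper(.6,effort=90)
manip.move_ptp(tcp(g,R)-.1*R[:,2],R)
manip.move_l(tcp(g,R),max_speed=.12)
print("f",np.round(manip.current_force(),1))
manip.set_gripper(0)
print(manip.current_grip_width(),manip.current_grip_force(),np.round(manip.current_force(),1),manip.current_time())
# where does the camera see it now
for n in("scene","top"):
    X,p,d=cloud(n);P=X[box(X,[.5,.2,.01],[.65,.33,.2],d)]
    r=cv2.minAreaRect((P[:,:2]*1000).astype(np.float32));print(n,np.round(r,1) if 0 else r)
print(manip.current_ee_pos(),tcp(g,R))
manip.move_l(tcp(g,R)+[0,0,.04],max_speed=.1)
print(np.round(manip.current_force(),1),np.round(manip.current_ft_torque(),2),manip.current_grip_width())
p,d=manip.grab_frame("scene");cv2.imwrite("pics/lift.png",cv2.resize(p[150:270,260:420,::-1],(640,480)))
E
```

```text
f [ 1.2 -0.4 -0.4]
0.15285622534133525 87.86565899848938 [-0.6  1.6  2.2] 4.175
scene ((581.1766967773438, 283.5212707519531), (38.92345428466797, 104.63123321533203), 14.028107643127441)
top ((576.85693359375, 283.6388854980469), (37.917179107666016, 99.42642211914062), 12.99817180633545)
[0.56497158 0.34488023 0.04299448] [0.56487053 0.34451803 0.04256497]
[-0.1 -0.3 -3.5] [ 0.82  0.16 -0.05] 0.15032183870943217
```

View pics/lift.png

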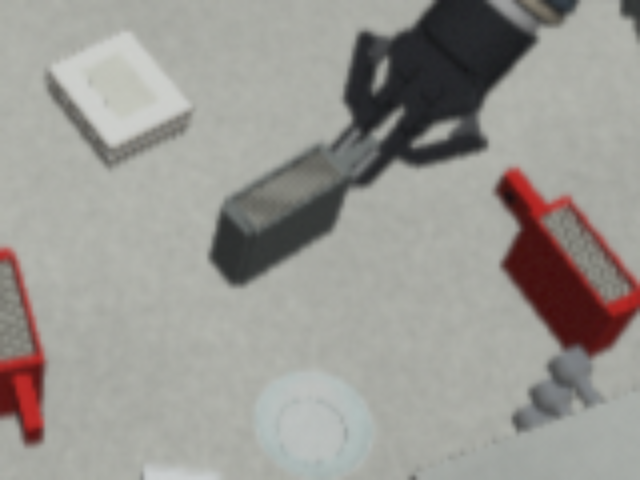

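```bash
python3 - <<'E'
from h import *
L=lambda g,R,v:manip.move_l(tcp(g,R),R,max_speed=v)
g=LUG+[0,0,.15]; R=toolR(Y,0,-1,rd(45)); L(g,R,.2)
G=np.array([.55,.32,.20])
for k in(.5,1):
    L(g+(G-g)*k,toolR(Y+(PSI-Y)*k,np.pi/2*k,-1,rd(45)),.06)
R=toolR(PSI,np.pi/2,-1,rd(45))
L([.55,.32,.131],R,.08)
print(np.round(manip.current_force(),1),np.round(manip.current_ft_torque(),2),manip.current_time(),manip.current_ee_pos(),tcp([.55,.32,.131],R))
p,d=manip.grab_frame("scene");cv2.imwrite("pics/stand.png",cv2.resize(p[140:260,240:400,::-1],(640,480)))
E
```

```text
[-0.6 -0.  -2.3] [-0.69  0.01 -0.07] 8.5333 [0.5507438  0.33349293 0.11806406] [0.55049231 0.33342601 0.11756497]
```

View pics/stand.png

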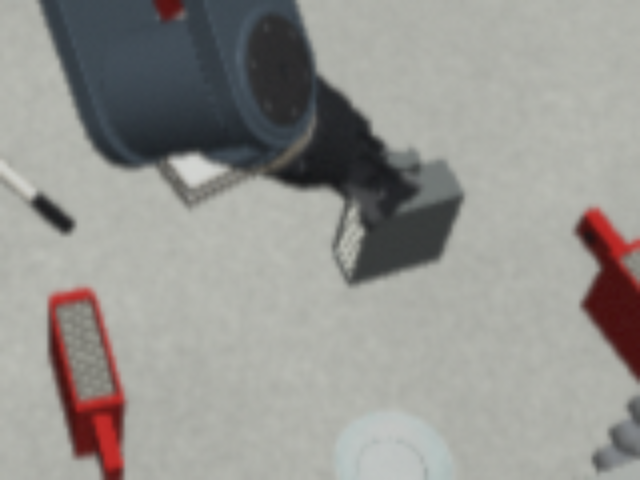

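```bash
python3 - <<'E'
from h import *
R=toolR(PSI,np.pi/2,-1,rd(45))
f0=manip.current_force()[2]
for z in np.arange(.129,.118,-.0012):
    manip.move_l(tcp([.55,.32,z],R),R,max_speed=.03)
    f=manip.current_force()[2]
    if f-f0>3: break
print("z",z,f0,f)
manip.set_gripper(.6)
print(np.round(manip.current_force(),1))
p0=tcp([.55,.32,z],R)
manip.move_l(p0-.12*R[:,2],max_speed=.2)
for n in("scene","top"):
    X,p,d=cloud(n);np.savez(n+"1.npz",p=p,d=d)
    for k,lo,hi in(("lug",.12,.155),("cap",.09,.107)):
        P=X[box(X,[.5,.25,lo],[.6,.40,hi],d)]
        if len(P)>5:
            r=cv2.minAreaRect((P[:,:2]*1000).astype(np.float32));print(n,k,len(P),np.round(r[0],1),np.round(r[1],1),round(r[2],1),P[:,2].max().round(3),np.median(P,0).round(4))
print(manip.current_time())
E
```

```text
z 0.12419999999999998 -2.3460613414253295 4.6273975942709
[0.1 0.2 0.7]
scene lug 87 [553.8 320.3] [15.6 31.4] 3.9 0.147 [0.5574 0.3172 0.1389]
scene cap 233 [553.2 335.2] [82.1 38.7] 87.9 0.107 [0.5594 0.3358 0.0989]
top lug 83 [548.5 320.4] [28.3 14.5] 85.9 0.148 [0.5479 0.3194 0.1414]
top cap 333 [549.5 335.5] [81.2 37.5] 88.1 0.107 [0.5452 0.3431 0.0987]
11.1333
```

```bash
python3 - <<'E'
from h import *
R=toolR(PSI,np.pi/2,-1,rd(90))
g=np.array([.5515,.321,.122+.005])
manip.move_l(tcp(g,R)+[0,-.03,.13],R,max_speed=.2)   # upright, above and beside
# bay in caddy-aligned frame about guess (.632,-.109)
c0=np.array([.632,-.109,0]); Rz=Ro.from_euler('z',PSI).as_matrix()
for n,dx in(("scene",-.0019),("top",.0024)):
    f=np.load(n+"0.npz");X,p,d=cloud(n,f["p"],f["d"]); X=(X+[dx,0,0]-c0)@Rz*1000
    def st(k,lo,hi,ax):
        P=X[box(X,lo,hi,d)]
        print(n,k,len(P),np.round(np.percentile(P[:,ax],[1,10,50,90,99]),1) if len(P)>3 else "", P[:,2].max().round(1) if len(P) else "")
    st("guide- top x",[-60,-22,52],[0,6,85],0); st("guide+ top x",[0,-22,52],[60,6,85],0)
    st("post- x",[-45,14,85],[-5,42,107],0); st("post- edge x(z>100)",[-60,12,100],[0,42,135],0); st("post+ x(z>85)",[0,12,85],[60,42,140],0)
    st("shelf y",[-140,0,100],[-30,70,112],1); st("rod y",[-130,0,116],[-30,70,126],1)
    st("bar y",[-90,-70,150],[50,-20,172],1); st("bar x",[-150,-70,150],[90,-20,172],0)
    st("lip y",[-18,25,15],[18,70,30],1); st("knob x",[-180,0,140],[-100,60,160],0);st("knob y",[-180,0,140],[-100,60,160],1)
    st("caddy x all",[-200,-60,3],[150,-55,12],0)
    # base extents
E
```

```text
scene guide- top x 57 [-30.8 -28.7 -24.3 -20.4 -18.9] 72.1
scene guide+ top x 23 [21.9 22.6 30.2 31.8 32.6] 71.6
scene post- x 55 [-40.5 -30.7 -20.9 -19.5 -18.6] 107.0
scene post- edge x(z>100) 157 [-59.  -54.9 -32.9 -21.4 -20. ] 128.5
scene post+ x(z>85) 118 [23.5 26.9 36.7 45.  46.9] 128.3
scene shelf y 242 [ 8.8 10.5 20.  40.5 42.5] 111.7
scene rod y 117 [16.2 20.7 25.3 30.4 34.6] 125.8
scene bar y 259 [-67.  -53.2 -47.4 -41.8 -40.6] 167.8
scene bar x 259 [-83.  -68.5 -12.5  36.9  46.1] 167.8
scene lip y 1  24.9
scene knob x 30 [-148.7 -146.8 -141.5 -137.1 -136. ] 153.3
scene knob y 30 [18.  19.8 25.4 30.6 33.2] 153.3
scene caddy x all 30 [-158.  -130.3   30.7   55.3   69.4] 10.0
top guide- top x 29 [-30.5 -30.2 -27.5 -22.9 -21.4] 72.0
top guide+ top x 50 [21.7 22.4 26.4 31.2 32.1] 69.7
top post- x 22 [-42.6 -42.4 -37.  -26.5 -21.5] 107.0
top post- edge x(z>100) 171 [-59.3 -55.9 -40.3 -27.  -23.2] 130.8
top post+ x(z>85) 125 [21.4 22.8 28.9 40.3 47.4] 130.4
top shelf y 334 [ 9.4 11.1 31.8 41.2 43.2] 111.9
top rod y 149 [16.5 22.1 27.3 31.2 35.5] 125.7
top bar y 277 [-56.8 -51.5 -45.7 -40.7 -39.7] 168.3
top bar x 277 [-82.7 -70.5 -20.7  33.1  43.9] 168.3
top lip y 12 [43.4 43.7 44.3 44.8 45.2] 23.9
top knob x 32 [-150.8 -150.1 -144.4 -138.4 -138. ] 153.6
top knob y 32 [20.6 21.7 27.3 32.3 33.8] 153.6
top caddy x all 50 [-178.6 -158.9 -116.2  -79.   145.4] 10.8
```

```bash
cat >> h.py <<'E'
Rz=Ro.from_euler('z',PSI).as_matrix()
BAY=np.array([.632,-.109,0])+Rz@[.0008,-.0006,0]
RV=toolR(PSI,np.pi/2,-1,rd(90))
def bayp(x,y,z): return BAY+Rz@np.array([x,y,z])
E
python3 - <<'E'
from h import *
g=np.array([.5515,.321,.127]); R=RV
manip.move_l(tcp(g,R)+[0,0,.10],max_speed=.2)
manip.move_l(tcp(g,R),max_speed=.12)
print("pre",np.round(manip.current_force(),1))
manip.set_gripper(0,effort=80)
print(manip.current_grip_width(),np.round(manip.current_force(),1))
manip.move_l(tcp(g,R)+[0,0,.18],max_speed=.2)
f0=manip.current_force();print(np.round(f0,1),np.round(manip.current_ft_torque(),2))
b=bayp(0,-.014,.133)
manip.move_l(tcp(b+[0,0,.16],R),R,max_speed=.2)
manip.move_l(tcp(b+[0,0,.075],R),max_speed=.1)
print(np.round(manip.current_force()-f0,1),manip.current_time(),manip.current_ee_pos()-tcp(b+[0,0,.075],R))
p,d=manip.grab_frame("scene");q,e=manip.grab_frame("top")
cv2.imwrite("pics/bay1.png",np.hstack([cv2.resize(p[180:300,140:240,::-1],(400,480)),cv2.resize(q[105:225,280:380,::-1],(400,480))]))
E
```

```text
pre [ 0.9 -0.2  0.9]
0.15004196335333614 [-1.3 -1.   5.8]
[-0.6  0.3 -2.7] [ 0.01 -0.02  0.01]
[-0.4  1.1 -0.9] 18.35 [3.06465788e-04 5.35298991e-05 6.69205906e-04]
```

View pics/bay1.png

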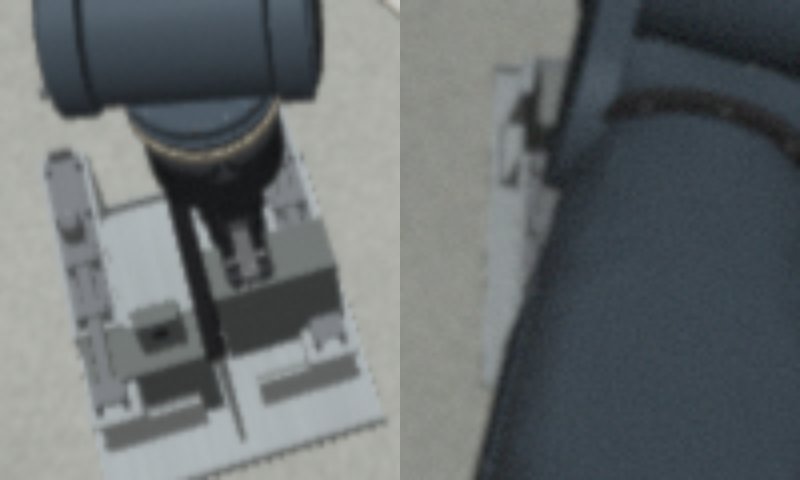

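The magazine is upright above the bay, with its cap at about (270,250) in the left crop and its open side toward the bar. Next I insert it under force watch.

```bash
python3 - <<'E'
from h import *
f0=manip.current_force(); off=np.zeros(2); log=[]
for h in list(np.arange(.067,.006,-.006))+[.006,.004,.002,.0005,-.001,-.0025]:
    manip.move_l(tcp(bayp(off[0],-.014+off[1],.133+h),RV),max_speed=.06)
    f=manip.current_force()-f0; lf=Rz.T@f
    log.append((round(h,4),np.round(lf,1).tolist()))
    if f[2]>6 or abs(f[:2]).max()>10: break
print(*log,sep="\n");print(manip.current_time(),manip.current_ee_pos()-tcp(bayp(0,-.014,.133+h),RV))
E
```

```text
(np.float64(0.067), [-0.6, -0.1, -0.7])
(np.float64(0.061), [0.2, 0.5, -0.9])
(np.float64(0.055), [0.8, 0.8, -1.0])
(np.float64(0.049), [0.0, -1.9, 0.1])
(np.float64(0.043), [-0.8, -1.7, -0.1])
(np.float64(0.037), [-0.1, -1.7, -0.5])
(np.float64(0.031), [0.7, -1.0, 0.3])
(np.float64(0.025), [-0.6, -1.5, 0.5])
(np.float64(0.019), [-0.6, -1.6, 0.1])
(np.float64(0.013), [-0.5, -0.7, 0.6])
(np.float64(0.007), [-0.2, -1.7, 0.6])
(0.006, [-0.3, -1.3, -0.1])
(0.004, [0.2, -0.8, -0.6])
(0.002, [0.3, -1.5, -0.6])
(0.0005, [1.1, -2.0, 1.8])
(-0.001, [-3.7, -1.4, 14.5])
22.4833 [ 0.00047066 -0.00026268  0.00163091]
```

```bash
python3 - <<'E'
from h import *
manip.set_gripper(.45)
p0=manip.current_ee_pos()
manip.move_l(p0+[0,0,.14],max_speed=.15)
manip.set_gripper(0,effort=60)
k=bayp(-.145,.027,.25)
manip.move_l(k+Rz@np.array([-.03,0,0]),max_speed=.25)
manip.move_l(k+Rz@np.array([-.12,0.05,0]),max_speed=.25)
p,d=manip.grab_frame("scene");q,e=manip.grab_frame("top")
cv2.imwrite("pics/bay2.png",np.hstack([cv2.resize(p[180:300,140:240,::-1],(400,480)),cv2.resize(q[105:225,280:380,::-1],(400,480))]))
for n,dx,dd in(("scene",-.0019,d),("top",.0024,e)):
    X,_,_=cloud(n,p,dd);X=(X+[dx,0,0]-BAY)@Rz*1000
    def st(k,lo,hi):
        P=X[box(X,lo,hi,dd)]
        if len(P)>3: print(n,k,len(P),"x",np.round(np.percentile(P[:,0],[2,50,98]),1),"y",np.round(np.percentile(P[:,1],[2,50,98]),1),"z",np.median(P[:,2]).round(1))
    st("cap",[-16,-60,90],[16,60,122]);st("lug",[-16,-40,125],[16,20,156]);st("knob",[-180,0,140],[-100,60,160]);st("endstop",[-180,10,112],[-152,45,135])
print(manip.current_time())
E
```

```text
scene cap 279 x [-15.1   4.4  14.9] y [-58.6   3.6  37.6] z 106.1
scene lug 99 x [-5.1  5.7  8. ] y [-28.6 -14.3  -0.3] z 148.1
scene knob 30 x [-151.2 -141.5 -136.9] y [19.3 26.5 33.6] z 149.1
top cap 313 x [-15.7  -4.1  15.1] y [-46.7   6.4  39.9] z 104.5
top lug 91 x [-7.2 -2.   6.7] y [-27.8 -12.8   1.1] z 147.6
top knob 31 x [-151.6 -144.5 -138.7] y [21.3 26.8 34.1] z 148.3
top endstop 12 x [-160.9 -158.6 -158.1] y [18.9 25.6 34.6] z 115.8
25.9083
```

View pics/bay2.png

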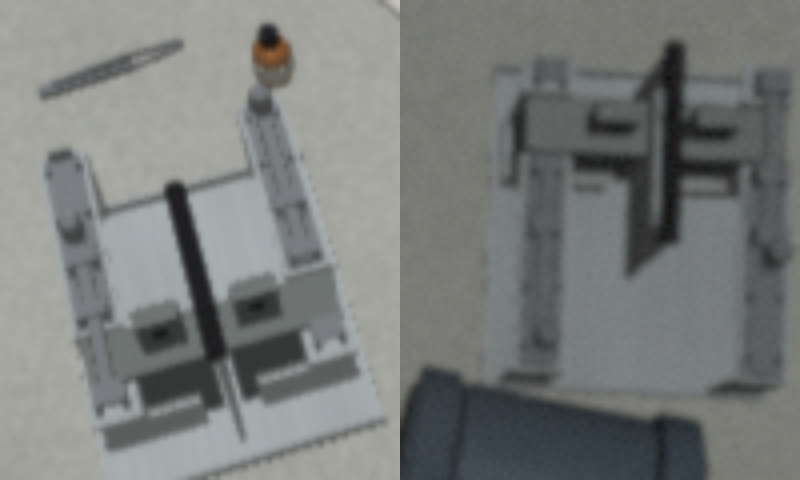

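```bash
python3 - <<'E'
from h import *
P=lambda x,z=.130:bayp(x,.0268,z)
manip.move_l(P(-.175,.2),RV,max_speed=.25)
manip.move_l(P(-.175),max_speed=.12)
f0=manip.current_force(); x=-.175; log=[]
while x<-.085:
    x+=.004 if x<-.112 else .001
    manip.move_l(P(x),max_speed=.06)
    lf=Rz.T@(manip.current_force()-f0); log.append((round(x,4),np.round(lf,1).tolist()))
    if -lf[0]>25 or abs(lf[1:]).max()>15: break
    if manip.current_time()>46: break
print(*log[::2],log[-1],sep="\n"); print(manip.current_time(),Rz.T@(manip.current_ee_pos()-BAY))
E
```

```text
(-0.171, [0.8, 0.2, -0.9])
(-0.163, [0.2, -0.0, -0.5])
(-0.155, [-0.2, 0.5, -1.2])
(-0.147, [1.1, 0.8, -0.1])
(-0.139, [-0.0, 1.0, -0.5])
(-0.131, [0.1, -0.1, -0.2])
(-0.123, [0.5, 0.2, -0.2])
(-0.115, [-0.4, 1.2, -0.8])
(-0.11, [-1.3, 0.6, 0.2])
(-0.108, [-1.3, 0.6, 0.1])
(-0.106, [-3.2, -0.2, 0.6])
(-0.104, [-13.1, 0.3, 7.1])
(-0.102, [-23.1, -1.4, 14.0])
(-0.101, [-29.7, -2.0, 18.2])
33.75 [-0.10535116  0.02690291  0.12955679]
```

```bash
python3 - <<'E'
from h import *
P=lambda x,z=.130:bayp(x,.0268,z)
manip.move_l(P(-.125),max_speed=.1)
manip.move_l(P(-.14,.22),max_speed=.25)
manip.move_l(bayp(-.27,.08,.25),max_speed=.25)
p,d=manip.grab_frame("scene");q,e=manip.grab_frame("top")
cv2.imwrite("pics/bolt.png",np.hstack([cv2.resize(p[195:285,180:240,::-1],(400,600)),cv2.resize(q[115:205,295:355,::-1],(400,600))]))
for n,dx,dd in(("scene",-.0019,d),("top",.0024,e)):
    X,_,_=cloud(n,p,dd);X=(X+[dx,0,0]-BAY)@Rz*1000
    def st(k,lo,hi):
        Q=X[box(X,lo,hi,dd)]
        if len(Q)>3: print(n,k,len(Q),"x",np.round(np.percentile(Q[:,0],[2,50,98]),1),"y",np.round(np.percentile(Q[:,1],[2,50,98]),1),"z",np.median(Q[:,2]).round(1))
    st("knob",[-160,10,140],[-40,45,160]);st("lug",[-16,-40,125],[16,15,156])
    st("rod over mag",[-16,15,114],[16,40,130])
print(manip.current_time())
E
```

```text
scene knob 29 x [-89.5 -81.1 -77.1] y [19.  26.1 32.8] z 149.5
scene lug 98 x [-5.9  5.6  8.6] y [-28.6 -14.5  -0.3] z 147.8
scene rod over mag 38 x [-15.7   1.4  15.4] y [21.3 25.5 30.5] z 119.5
top knob 32 x [-91.8 -85.5 -77.2] y [20.9 27.8 33.4] z 149.1
top lug 89 x [-6.8 -1.8  7.3] y [-27.8 -12.3   1.1] z 147.4
top rod over mag 40 x [-14.7  -0.5  14.8] y [22.4 27.1 31.4] z 118.7
35.4833
```

View pics/bolt.png

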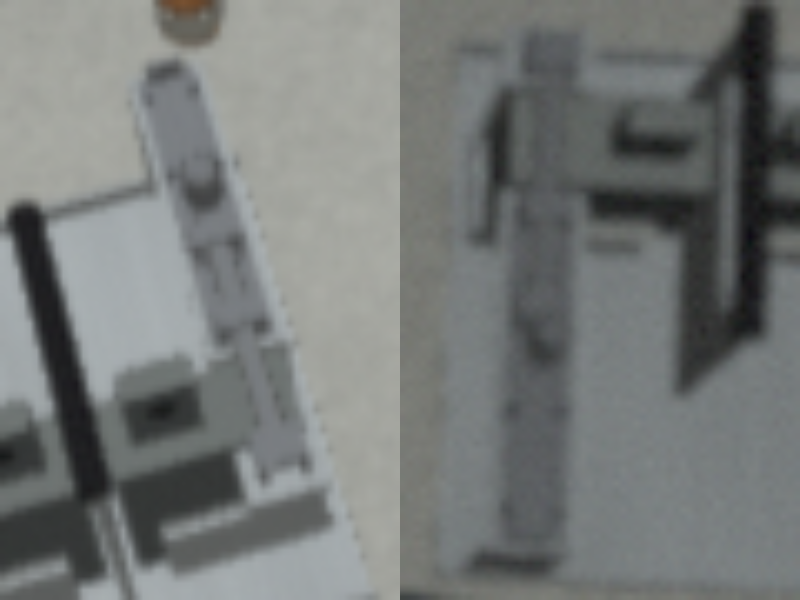

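The knob moved about 61 mm, but 64 mm is expected. I'll compare it with the other bay's closed bolt.

```bash
python3 - <<'E'
from h import *
for n,dx in(("scene",-.0019),("top",.0024)):
    K=[[],[]];S=[[],[]];O=[]
    for i in range(4):
        X,p,d=cloud(n);X=(X+[dx,0,0]-BAY)@Rz*1000
        for j,(a,b) in enumerate(((10,45),(-160,-95))):
            K[j].append(X[box(X,[-160,a,142],[-40,b,160],d)]);S[j].append(X[box(X,[-100,a,124.5],[-45,b,135],d)])
    for j in(0,1):
        k=np.vstack(K[j]);s=np.vstack(S[j])
        print(n,"ours" if j==0 else "other","knob x",np.percentile(k[:,0],[2,25,50,75,98]).round(1),"mean",k.mean(0).round(1),"strap",len(s),np.percentile(s[:,0],[2,10,25,50,75,98]).round(1))
    f=np.load(n+"0.npz");X,p,d=cloud(n,f["p"],f["d"]);X=(X+[dx,0,0]-BAY)@Rz*1000
    k=X[box(X,[-160,10,142],[-100,45,160],d)];print(n,"start mean",k.mean(0).round(1))
    if n=="scene": cv2.imwrite("pics/bolts.png",cv2.resize(manip.grab_frame(n)[0][200:290,140:240,::-1],(660,594),interpolation=3))
print(manip.current_time())
E
```

```text
scene ours knob x [-89.8 -84.9 -82.4 -79.3 -76.9] mean [-82.5  26.  149.1] strap 105 [-80.9 -78.6 -75.3 -70.3 -67.6 -63.5]
scene other knob x [-90.3 -86.  -83.  -79.5 -76.9] mean [ -83.1 -119.3  148.8] strap 112 [-80.8 -78.7 -75.1 -70.9 -66.6 -63.6]
scene start mean [-142.8   26.3  149.5]
top ours knob x [-92.2 -87.9 -85.2 -82.4 -77.2] mean [-85.   27.5 149. ] strap 62 [-91.9 -87.3 -73.5 -69.5 -66.6 -54.9]
top other knob x [-92.7 -88.5 -85.5 -82.6 -77.5] mean [ -85.2 -118.1  148.4] strap 72 [-91.1 -88.1 -74.4 -69.5 -66.6 -55.8]
top start mean [-145.1   27.6  149.3]
35.9333
```

View pics/bolts.png

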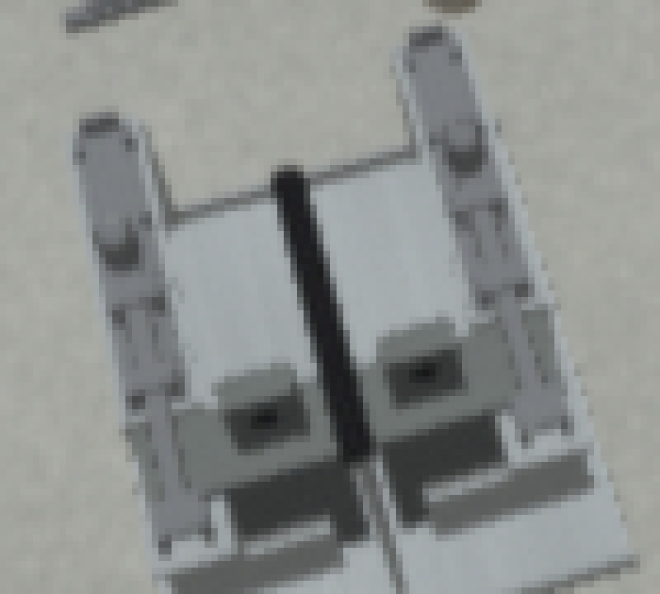

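```bash
python3 - <<'E'
from bench import manip
print(manip.sign_off())
E
```

```text
the job is handed in; nothing more can be done
None
```

I stood the magazine up and loaded it in the empty bay, lug up and open side to the handle plate, then pushed the bolt until it stopped hard; the knob moved about 60 mm (64 mm expected) but now sits within 0.6 mm of the other bay's closed bolt and against the strap, so I took it as home and handed the job in after about 36 s.

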